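# Reset a belt take-up strut to its next hole

### The arm

A 6-joint arm with a two-finger parallel gripper is mounted at the origin on the work surface. World frame = base frame: x ahead of the robot, y to its left, z up, the work surface at z = 0. Lengths are in m, angles in rad, forces in N, time in s.
With the tool pointing down it reaches from about 0.375 to 0.9 m from the base axis. Payload 3.1 kg.
Tool frame: the origin (TCP) lies between the finger pads; the fingertips stand 8 mm ahead of it and the grasp point (between the pads) lies 11 mm behind it; z points along the fingers, y is the line along which they close (so a half turn about z gives the same grasp; the last joint's range is limited). The gripper opens to 87 mm and grips with 3 to 60 N. Pads are 19 mm wide; open, the fingers measure 117 mm over their backs; the gripper's body (75 mm by 190 mm) begins 51 mm behind the grasp point.
Start: joints at [1.119, 0.527, 1.433, -0, 1.181, -0.178], TCP at [0.168, 0.602, 0.231] pointing down, gripper open.
Joint ranges: [-3.08, 3.08], [-0.75, 2.2], [0.22, 2.44], [-1.43, 4.57], [0, 2.65], [-2.85, 2.85]. Speed limits (rad/s): [2.79, 2.79, 3.14, 3.14, 3.14, 3.14].

### API

Orientations are given as a unit quaternion [x, y, z, w].
In Python, from rig import robot, vision, job gives the robot as it stands.
- The arm moves only by the shell command python3 -m handwheel 'ROWS' [OPENING] [FORCE]. ROWS is JSON, a list of rows, each a list of 4 numbers: the shift along the tool's x, y, z as a fraction of full scale, then the turn about the tool's z as a fraction of full scale. A call has 1 to 20 rows; each row is the pose to reach, as a shift and turn from the pose commanded when the call began, along the tool's axes at that moment, turning the shorter way round; what a row does not reach only later rows make up. Full scale, the value 1, is 300 mm for a shift and 2 pi rad for a turn. A row lasts 1/12 s, in which the tool goes at most 41.7 mm and 7.16 degrees, less where a joint would pass 70% of its speed; a pose out of reach is approached as far as the arm can. A call with a number of a shift or a turn outside -1 to 1 is refused whole. A call with a gripper value outside its range is refused whole. OPENING is the opening in per cent of the stroke, from 0 (shut) to 100 (fully open), set as the call begins (- or left out, the last holds). The fingers move at their own pace and stop on an object; FORCE is the grip in N (left out, the last holds). Time passes only in rows, so rows that repeat a pose let the fingers close. It gives the time, the measured TCP pose, the force, the opening and the grip force at its end, in the units of the state.
- robot.get_obs(): the state, without advancing time (a new reading comes with each control period).
- vision.camera(name): name is "side" or "top"; returns a dict with "frame" (384x512x3 uint8, red, green, blue), "K" (3x3 intrinsics, pixels), "cam_to_world" (4x4, takes a point from camera to world coordinates). Camera axes: x right, y down, z forward; pixel columns grow to the right and rows downward; lengths in m; the calibration is good to about 2 mm. A picture is of the moment at which its call begins. There is no depth.
- job.hand_in(): hands the job in; it is judged then, once.
Trained networks look in the newest picture that a camera, given by its name, has taken for a name from the list of things; names that differ only in an ending like _2 or _b are one class to them, and where a whole thing is asked for, a point or a joint stands for the part that bears it (a point fixed in the world has none). Each returns a list of dicts, best first, with "conf" (0 to 1); they miss things now and then, are a little off and sometimes report something else, mostly with a low value. They report only what shows in the picture. A call takes as long as a camera call.
- vision.look_for(camera, label): "point" ([row, column] in pixels, amid what is visible of it).
- vision.outline_of(camera, label): "mask" (384x512 bool, what is visible of it) and "point" ([row, column] in pixels, amid what is visible of it).
The state is a dict: "time": time; "q": joint angles; "joint_velocities": joint speeds; "joint_torque": joint torques, N m; "position": TCP position; "tool_rot": TCP orientation; "ft_force": force on the tool from outside, world axes, zero at the start; "moment": the same for the moment, N m; "grip_width": finger opening in m; "grip_force": force on a finger pad.
Only numpy, scipy, OpenCV 4.12 (cv2) and the standard library are available. Lean on these libraries where they do the work, as an engineer would, in place of code of your own. Each camera call takes 0.05 s, during which the arm holds its last target. There are 200 camera calls.

### The job

Lengthen the sprung belt take-up strut on the bench to its next hole: press its button in with a fingertip until the tube jumps off the first hole, then draw the tube out by its end plate just until the button snaps through the next hole, without forcing the button against the edge of a hole. Let go so that the strut holds by itself, and leave the loose parts around it alone.

Things in the scene. Friction and masses are not known exactly. Their poses are not given: they have to be found in the camera images.
- sleeve: Grey square sleeve 50 x 50 x 240 mm, closed at its -y end, held in saddles on a plywood board 160 x 260 x 15 mm; all fixed to the bench. Origin on the bench under its middle; x across, y along it (the tube leaves the mouth at +y, 120 mm from the origin), z up. Its top face is 75 mm above the bench. A spring inside pushes the tube out (+y) with some 5 N at the start.
- rail: The sleeve's top wall, 2 mm thick; axes as the sleeve. Origin: middle of the first hole (19 mm square), in the top face. At the start the tube's sprung steel button, 17 mm wide with a bevelled top, stands 6 mm proud there. Pressed flush (about 2 N, then the fingertip meets the wall) it slips under the wall and the tube jumps out. Over 16 N between button and a hole's edge damages it.
- next (a point): Point on the sleeve's top face 53 mm along +y from the first hole. The next hole (19 mm square) is near it, in an aluminium plate 87 x 40 mm screwed on anywhere within 17 mm either way along y: its true place is not given, feel for it. In a hole the button stands up again and its straight sides stop the tube dead both ways, with 2 mm of play in all.
- tube: Steel inner tube, slides along the sleeve's y only. Origin: on its axis, 50 mm above the bench, under the button; axes as the sleeve. Pressed free, it comes to rest 10 to 24 mm out from the first hole; drawn on past 24 mm, a spring pulls it back (0.2 N per mm past 24) with 1 to 3 N of drag. Let go with no button in a hole, it slides back to under 31 mm within two seconds.
- end_top (a point): Middle of the top edge of the tube's end plate, 122 mm above the bench. The plate is 90 mm wide (x), 10 mm thick (y), 100 mm high and stands square across the tube, 165 mm along +y from the tube's origin: pinch it from above across its thickness. Two lugs stand low on its +y face, 50 mm below this point or lower.
- canister: Loose bystander: grey screw-top canister of bolts, 88 mm across, 119 mm high; origin under its middle.
- bracket: Loose bystander: green cast roller bracket 70 x 100 x 71 mm; origin under its middle.
- wheel_a: Loose bystander: red nylon guide wheel lying flat, 60 mm across, 24 mm high; origin under its middle.
- hub: Loose bystander: chrome tension spring hub standing on end, 56 mm across, 50 mm high; origin under its middle.

How it is judged:
On the way:
1. the button is pressed in and the tube has sprung off the first hole (more than 10 mm out) (y of tube in the frame of rail above 0.01 m), for 0.1 s.
At the end, for the whole second after the job is handed in: The tube stands still, released, 33 to 75 mm farther out than the first hole, which its spring allows only with the button through the next hole (y of tube in the frame of rail between 0.033 and 0.075 m and linear speed of tube below 0.005 m/s); the robot touches nothing.
It fails at once if the button is forced against the edge of a hole with more than 16 N (contact force between tube and rail above 16 N).
It fails at once if the canister is moved more than 15 mm (distance of canister from where it was at the start of the episode above 0.015 m).
It fails at once if the bracket is moved more than 15 mm (distance of bracket from where it was at the start of the episode above 0.015 m).
It fails at once if the guide wheel is moved more than 15 mm (distance of wheel_a from where it was at the start of the episode above 0.015 m).
It fails at once if the spring hub is moved more than 15 mm (distance of hub from where it was at the start of the episode above 0.015 m).
It also fails if it takes over 69 s, if anything falls off the work surface, if the arm or the gripper's body presses on something with over 40 N, if the wrist force passes 120 N, or if a joint passes its speed limit or range.

## Working session

There is one attempt and no reset: what is moved stays moved. The work goes in short steps, Python scripts to look and compute and a shell command to move; the robot and the scene stay as the last step left them, time stands still between calls to the robot, and variables do not carry over. Pictures are saved under pics/ and viewed, at most 10 in all, crops included, and the job is handed in when it is done.

```bash
mkdir -p pics; cat > h.py <<'E'
import numpy as np, cv2
from rig import robot, vision, job
def px2w(c,r,col,z):
    K=c["K"];T=np.array(c["cam_to_world"])
    d=T[:3,:3]@np.linalg.inv(K)@np.array([col,r,1.]);o=T[:3,3]
    return o+d*(z-o[2])/d[2]
E
python3 - <<'E'
from h import *
ims=[]
for n in("top","side"):
    c=vision.camera(n);f=c["frame"];cv2.imwrite(f"pics/{n}0.png",f[:,:,::-1]);print(n,np.round(c["K"],1).tolist(),np.round(c["cam_to_world"],3).tolist())
    for l,z in(("sleeve",.075),("rail",.075),("tube",.05),("end_top",.122),("canister",.119),("bracket",.035),("wheel_a",.024),("hub",.05)):
        for d in vision.look_for(n,l)[:2]:
            print(l,round(d["conf"],2),np.round(d["point"]),np.round(px2w(c,*d["point"],z),3))
o=robot.get_obs();print(o["time"],o["position"],o["tool_rot"],o["ft_force"],o["grip_width"])
E
```

```text
top [[430.7, 0.0, 250.2], [0.0, 430.7, 189.9], [0.0, 0.0, 1.0]] [[-0.029, -0.995, 0.1, 0.549], [-1.0, 0.03, 0.009, 0.008], [-0.012, -0.099, -0.995, 1.212], [0.0, 0.0, 0.0, 1.0]]
sleeve 0.79 [244. 252.] [0.519 0.018 0.075]
sleeve 0.22 [237. 257.] [0.539 0.005 0.075]
rail 0.89 [241. 258.] [0.528 0.    0.075]
tube 0.89 [262. 200.] [0.476 0.157 0.05 ]
end_top 0.94 [257. 198.] [0.493 0.154 0.122]
canister 0.67 [216. 408.] [ 0.579 -0.378  0.119]
canister 0.35 [240. 259.] [0.53  0.    0.119]
bracket 0.7 [154. 224.] [0.769 0.089 0.035]
bracket 0.66 [258. 200.] [0.484 0.16  0.035]
wheel_a 0.83 [146. 323.] [ 0.786 -0.188  0.024]
hub 0.67 [232. 114.] [0.563 0.389 0.05 ]
side [[394.6, 0.0, 264.9], [0.0, 394.6, 192.4], [0.0, 0.0, 1.0]] [[0.972, -0.107, 0.207, 0.374], [-0.233, -0.502, 0.833, -1.067], [0.015, -0.858, -0.513, 0.776], [0.0, 0.0, 0.0, 1.0]]
sleeve 0.78 [221. 228.] [ 0.506 -0.071  0.075]
rail 0.93 [211. 234.] [ 0.535 -0.023  0.075]
tube 0.87 [186. 208.] [0.473 0.197 0.05 ]
end_top 0.76 [182. 209.] [0.471 0.1   0.122]
end_top 0.6 [211. 231.] [ 0.514 -0.091  0.122]
canister 0.6 [296. 277.] [ 0.561 -0.449  0.119]
bracket 0.73 [198. 295.] [0.769 0.076 0.035]
wheel_a 0.69 [249. 325.] [ 0.778 -0.205  0.024]
hub 0.68 [165. 225.] [0.562 0.355 0.05 ]
0.9 [0.16836796 0.60188486 0.23060325] [1.36005623e-01 9.90708064e-01 3.70064329e-05 4.92395451e-06] [-0.62516142  0.03517627  0.80593314] 0.08688641145200336
```

View pics/top0.png

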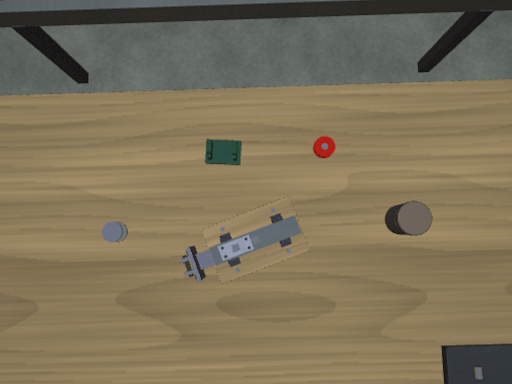

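View pics/side0.png

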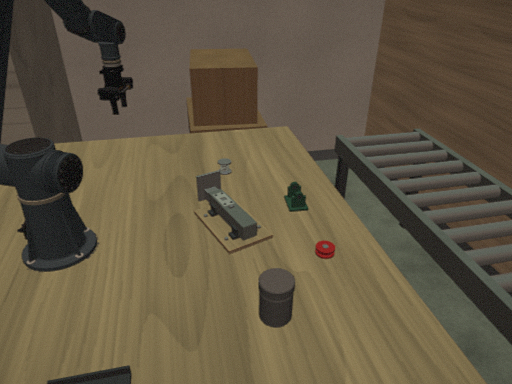

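The top picture shows the strut from its end plate near (264,195) to its closed end near (225,298), with the aluminium plate near (246,236). The bystanders are well clear of it. I'll look closer.

```bash
python3 - <<'E'
from h import *
c=vision.camera("top");f=c["frame"]
cv2.imwrite("pics/crop1.png",cv2.resize(f[195:289,178:310,::-1],None,fx=6,fy=6,interpolation=cv2.INTER_CUBIC))
for l in("sleeve","rail","tube","end_top"):
    d=vision.outline_of("top",l)[0];m=d["mask"]
    print(l,m.sum(),np.round(cv2.minAreaRect(np.argwhere(m)[:,::-1].astype(np.float32))[0],1),np.round(cv2.boxPoints(cv2.minAreaRect(np.argwhere(m)[:,::-1].astype(np.float32))),1).tolist())
E
```

```text
Traceback (most recent call last):
IndexError: list index out of range
```

View pics/crop1.png

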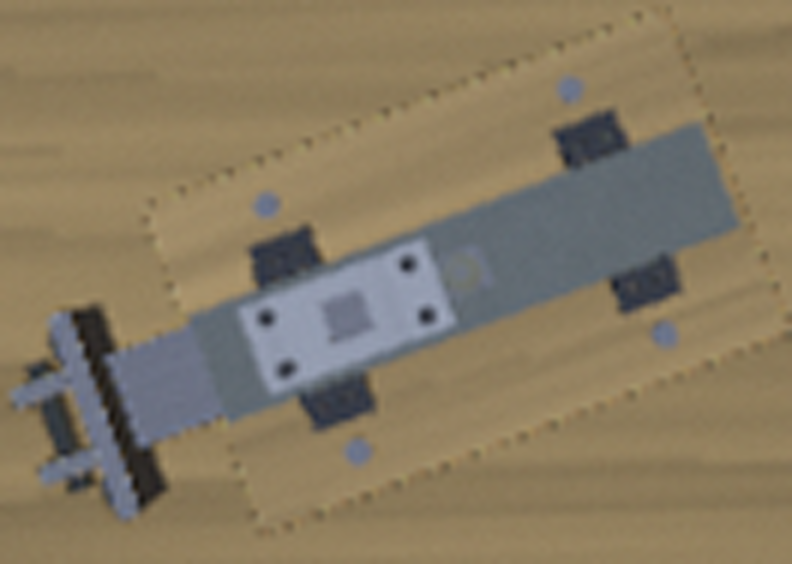

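The crop shows the button at about (240.0,256.0), the next hole at about (247.6,235.8), and the middle of the plate's top edge at about (264,193.4).

```bash
python3 - <<'E'
from h import *
from scipy.spatial.transform import Rotation as R
c=vision.camera("top")
P=lambda x,y,z:px2w(c,195+y/6-.4,178+x/6-.4,z)
b=P(468,270,.08);n=P(347,316,.076);e=P(93,415,.122)
cs=[P(190,318,.075),P(230,418,.075),P(700,122,.075),P(740,222,.075)]
ax=(cs[0]+cs[1]-cs[2]-cs[3])/2;L=np.linalg.norm(ax);ax/=L
mid=sum(cs)/4
print("b",b,"n",n,"e",e,"len",L,"ax",ax,np.degrees(np.arctan2(ax[1],ax[0])))
print("mid",mid)
w=np.array([-ax[1],ax[0],0])
for k,p in(("b",b),("n",n),("e",e)):print(k,(p-mid)@ax,(p-mid)@w)
o=robot.get_obs();M=R.from_quat(o["tool_rot"]).as_matrix();print(M.round(3))
print("plate edge ends",P(62,315,.122),P(125,515,.122))
E
```

```text
b [0.53127126 0.00776302 0.08      ] n [0.51278527 0.06113772 0.076     ] e [0.47625684 0.16610362 0.122     ] len 0.2388154108732064 ax [-0.32971113  0.94408187  0.        ] 109.25124292884882
mid [0.53137693 0.00880171 0.075     ]
b -0.0009457663983792214 0.00044222775073365575
n 0.05553935216410769 0.0002962802722177196
e 0.16667958407715694 0.00017368457090689168
[[-0.963  0.269 -0.   ]
 [ 0.269  0.963 -0.   ]
 [-0.    -0.    -1.   ]]
plate edge ends [0.51804533 0.17847246 0.122     ] [0.43478597 0.15341572 0.122     ]
```

```bash
python3 -m handwheel '[[-0.849,-0.791,0,0],[-0.849,-0.791,0,0],[-0.849,-0.791,0,0],[-0.849,-0.791,0,0],[-0.849,-0.791,0,0],[-0.849,-0.791,0,0],[-0.849,-0.791,0,0],[-0.849,-0.791,0,0],[-0.849,-0.791,0,0],[-0.849,-0.791,0,0]]' 0 10
python3 -m handwheel '[[-0.849,-0.791,0.3,-0.097],[-0.849,-0.791,0.3,-0.097],[-0.849,-0.791,0.3,-0.097],[-0.849,-0.791,0.3,-0.097],[-0.849,-0.791,0.3,-0.097],[-0.849,-0.791,0.3,-0.097],[-0.849,-0.791,0.3,-0.097],[-0.849,-0.791,0.3,-0.097],[-0.849,-0.791,0.3,-0.097],[-0.849,-0.791,0.3,-0.097],[-0.849,-0.791,0.3,-0.097],[-0.849,-0.791,0.3,-0.097],[-0.849,-0.791,0.3,-0.097]]'
```

```text
time: 1.88
position: [0.3518, 0.3022, 0.2308]
tool_rot: [0.139, 0.99, -0.0, 0.001]
ft_force: [0.4, 0.0, 0.5]
grip_width: 0.028
grip_force: 0.0
time: 2.97
position: [0.5299, 0.0093, 0.1406]
tool_rot: [-0.168, 0.986, 0.001, -0.001]
ft_force: [0.2, 0.1, 0.3]
grip_width: 0.0003
grip_force: 0.0
```

```bash
python3 -m handwheel '[[-0.003,-0.005,0.10,0],[-0.003,-0.005,0.165,0],[-0.003,-0.005,0.165,0],[-0.003,-0.005,0.165,0],[-0.003,-0.005,0.17,0],[-0.003,-0.005,0.175,0],[-0.003,-0.005,0.18,0],[-0.003,-0.005,0.185,0],[-0.003,-0.005,0.187,0],[-0.003,-0.005,0.187,0]]'
```

```text
time: 3.8
position: [0.5329, 0.0064, 0.0849]
tool_rot: [-0.167, 0.986, -0.0, 0.001]
ft_force: [0.0, -0.2, 2.1]
grip_width: 0.0005
grip_force: 1.1
```

```bash
python3 -m handwheel '[[0,0,0.002,0],[0,0,0.004,0],[0,0,0.006,0],[0,0,0.008,0],[0,0,0.008,0]]'
```

```text
time: 4.22
position: [0.5326, 0.0063, 0.0832]
tool_rot: [-0.168, 0.986, -0.0, 0.0]
ft_force: [-1.4, 0.4, 9.9]
grip_width: 0.0003
grip_force: 5.2
```

```bash
python3 -m handwheel '[[0,0,-0.1,0],[0,0,-0.2,0],[0,0,-0.2,0],[0,0,-0.3,0],[0,0,-0.3,0],[0,0,-0.3,0],[0,0,-0.3,0],[0,0,-0.3,0]]' 45 8; python3 - <<'E'
from h import *
c=vision.camera("top");f=c["frame"]
cv2.imwrite("pics/crop2.png",cv2.resize(f[195:289,168:300,::-1],None,fx=6,fy=6,interpolation=cv2.INTER_CUBIC))
E
```

```text
time: 4.88
position: [0.5313, 0.0066, 0.1707]
tool_rot: [-0.168, 0.986, 0.0, -0.001]
ft_force: [0.4, -0.3, 0.1]
grip_width: 0.0378
grip_force: 0.0
```

View pics/crop2.png

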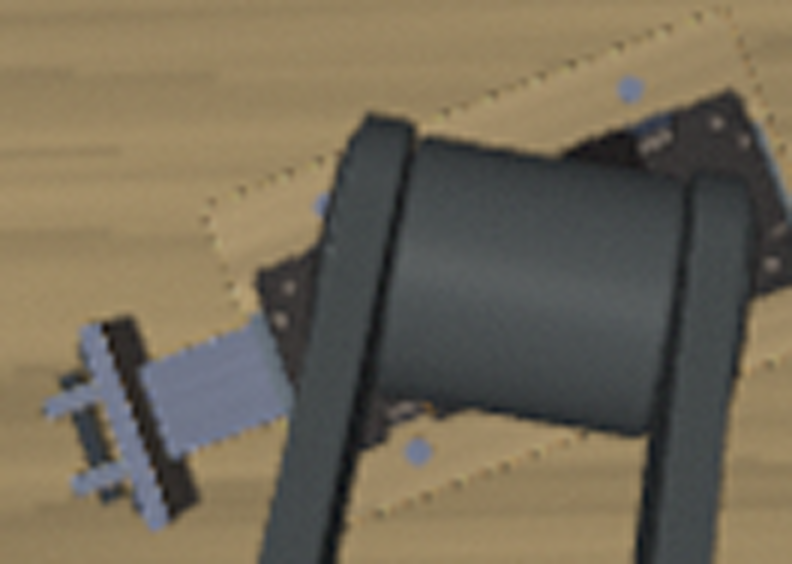

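The tube has sprung out about 13 mm: the plate's top edge is now near (266,188.7). Now I'll go over the plate and pinch it.

```bash
python3 -m handwheel '[[-0.003,0.606,0,0],[-0.003,0.606,0,0],[-0.003,0.606,0,0],[-0.003,0.606,0,0],[-0.003,0.606,0,0],[-0.003,0.606,0,0],[-0.003,0.606,0,0],[-0.003,0.606,0.1,0],[-0.003,0.606,0.17,0],[-0.003,0.606,0.242,0],[-0.003,0.606,0.242,0],[-0.003,0.606,0.242,0]]' 45; python3 -m handwheel '[[0,0,0,0],[0,0,0,0],[0,0,0,0],[0,0,0,0],[0,0,0,0],[0,0,0,0],[0,0,0,0],[0,0,0,0]]' 0 12
```

```text
time: 5.93
position: [0.473, 0.1769, 0.0984]
tool_rot: [-0.167, 0.986, -0.0, -0.002]
ft_force: [0.8, 0.4, 0.4]
grip_width: 0.0388
grip_force: 0.0
time: 6.6
position: [0.4735, 0.179, 0.1003]
tool_rot: [-0.167, 0.986, 0.0, 0.001]
ft_force: [-0.4, 2.2, 6.6]
grip_width: 0.0097
grip_force: 12.0
```

```bash
python3 -m handwheel '[[0,0.01,0,0],[0,0.02,0,0],[0,0.03,0,0],[0,0.04,0,0],[0,0.05,0,0],[0,0.06,0,0],[0,0.065,0,0],[0,0.065,0,0],[0,0.065,0,0]]'; python3 -m handwheel '[[0,0.003,0,0],[0,0.006,0,0],[0,0.009,0,0],[0,0.012,0,0],[0,0.015,0,0],[0,0.015,0,0],[0,0.015,0,0]]'
```

```text
time: 7.35
position: [0.4676, 0.196, 0.1003]
tool_rot: [-0.168, 0.986, -0.001, 0.001]
ft_force: [0.2, -1.7, 6.4]
grip_width: 0.0097
grip_force: 12.0
time: 7.93
position: [0.4662, 0.2, 0.1003]
tool_rot: [-0.168, 0.986, -0.001, 0.001]
ft_force: [-0.2, -5.1, 6.5]
grip_width: 0.0099
grip_force: 12.0
```

```bash
python3 -m handwheel '[[0,0.002,0,0],[0,0.004,0,0],[0,0.006,0,0],[0,0.008,0,0],[0,0.010,0,0],[0,0.01,0,0],[0,0.01,0,0]]'; python3 -m handwheel '[[0,0.002,0,0],[0,0.004,0,0],[0,0.006,0,0],[0,0.008,0,0],[0,0.010,0,0],[0,0.01,0,0],[0,0.01,0,0]]'
```

```text
time: 8.52
position: [0.4653, 0.2027, 0.1003]
tool_rot: [-0.168, 0.986, -0.001, 0.001]
ft_force: [0.8, -5.4, 6.2]
grip_width: 0.0098
grip_force: 12.0
time: 9.1
position: [0.4643, 0.2054, 0.1002]
tool_rot: [-0.168, 0.986, -0.001, 0.001]
ft_force: [0.1, -5.2, 6.1]
grip_width: 0.0096
grip_force: 12.0
```

```bash
python3 -m handwheel '[[0,0.002,0,0],[0,0.004,0,0],[0,0.006,0,0],[0,0.008,0,0],[0,0.010,0,0],[0,0.01,0,0],[0,0.01,0,0]]';  python3 - <<'E'
from h import *
c=vision.camera("top");f=c["frame"]
cv2.imwrite("pics/crop3.png",cv2.resize(f[195:289,158:290,::-1],None,fx=6,fy=6,interpolation=cv2.INTER_CUBIC))
E
```

```text
time: 9.68
position: [0.4634, 0.208, 0.1003]
tool_rot: [-0.168, 0.986, -0.001, 0.001]
ft_force: [-0.0, -5.4, 5.0]
grip_width: 0.0099
grip_force: 12.0
```

View pics/crop3.png

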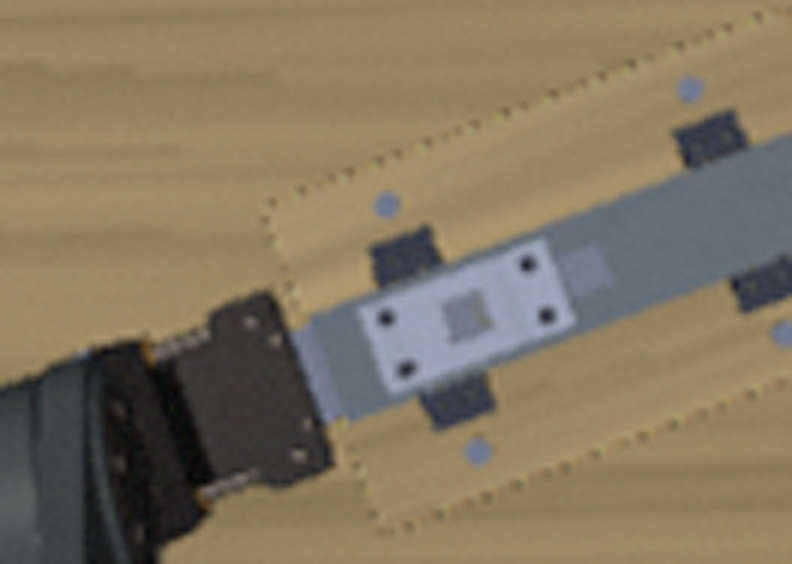

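The picture shows the next hole at (248,235.5), with the button's edge just coming in at its right side. I'll go on in small steps.

```bash
for i in 1; do :; done; python3 -m handwheel '[[0,0.002,0,0],[0,0.004,0,0],[0,0.006,0,0],[0,0.008,0,0],[0,0.01,0,0],[0,0.01,0,0]]'; python3 -m handwheel '[[0,0.002,0,0],[0,0.004,0,0],[0,0.006,0,0],[0,0.006,0,0],[0,0.006,0,0]]'
```

```text
time: 10.23
position: [0.4625, 0.2108, 0.1003]
tool_rot: [-0.168, 0.986, -0.002, 0.001]
ft_force: [0.4, -6.4, 6.0]
grip_width: 0.0095
grip_force: 12.0
time: 10.65
position: [0.4619, 0.2124, 0.1002]
tool_rot: [-0.168, 0.986, -0.002, 0.001]
ft_force: [0.6, -6.6, 5.9]
grip_width: 0.0094
grip_force: 12.0
```

```bash
python3 -m handwheel '[[0,0.002,0,0],[0,0.004,0,0],[0,0.006,0,0],[0,0.006,0,0],[0,0.006,0,0]]'
```

```text
time: 11.07
position: [0.4613, 0.2142, 0.1002]
tool_rot: [-0.168, 0.986, -0.001, 0.001]
ft_force: [0.9, -6.3, 5.8]
grip_width: 0.0103
grip_force: 12.0
```

```bash
python3 -m handwheel '[[0,0.0015,0,0],[0,0.003,0,0],[0,0.0045,0,0],[0,0.0045,0,0]]'
```

```text
time: 11.4
position: [0.4608, 0.2154, 0.1002]
tool_rot: [-0.168, 0.986, -0.002, 0.001]
ft_force: [1.6, -5.4, 6.4]
grip_width: 0.0099
grip_force: 12.0
```

```bash
python3 - <<'E'
from h import *
c=vision.camera("top");f=c["frame"]
cv2.imwrite("pics/crop4.png",cv2.resize(f[225:270,205:265,::-1],None,fx=10,fy=10,interpolation=cv2.INTER_CUBIC))
E
```

```text
(no output)
```

View pics/crop4.png

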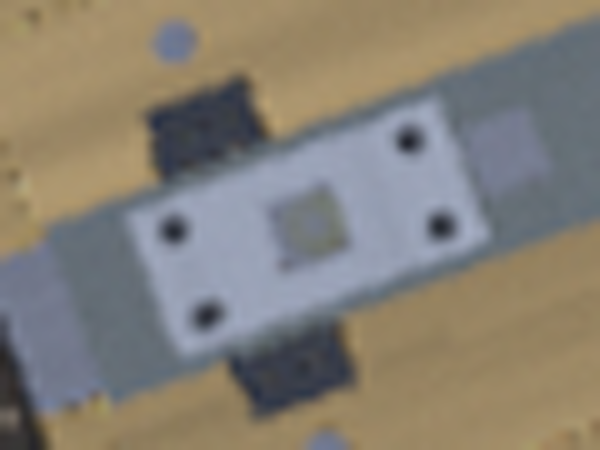

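The button now fills most of the hole, with a sliver still dark on its left side, so it has about 1–2 mm to go.

```bash
python3 -m handwheel '[[0,0.001,0,0],[0,0.002,0,0],[0,0.003,0,0],[0,0.003,0,0]]'
```

```text
time: 11.78
position: [0.4606, 0.2162, 0.1002]
tool_rot: [-0.168, 0.986, -0.002, 0.001]
ft_force: [1.0, -6.2, 5.6]
grip_width: 0.0099
grip_force: 12.0
```

```bash
python3 -m handwheel '[[0,0.001,0,0],[0,0.002,0,0],[0,0.002,0,0],[0,0.002,0,0]]'
```

```text
time: 12.12
position: [0.4604, 0.2168, 0.1002]
tool_rot: [-0.168, 0.986, -0.002, 0.001]
ft_force: [0.7, -7.1, 5.6]
grip_width: 0.0098
grip_force: 12.0
```

```bash
python3 -m handwheel '[[0,0.001,0,0],[0,0.002,0,0],[0,0.002,0,0],[0,0.002,0,0]]'
```

```text
time: 12.45
position: [0.4602, 0.2172, 0.1003]
tool_rot: [-0.168, 0.986, -0.002, 0.001]
ft_force: [0.9, -7.2, 6.2]
grip_width: 0.0099
grip_force: 12.0
```

```bash
python3 - <<'E'
from h import *
c=vision.camera("top");f=c["frame"]
cv2.imwrite("pics/crop5.png",cv2.resize(f[225:270,205:265,::-1],None,fx=10,fy=10,interpolation=cv2.INTER_CUBIC))
E
```

```text
(no output)
```

View pics/crop5.png

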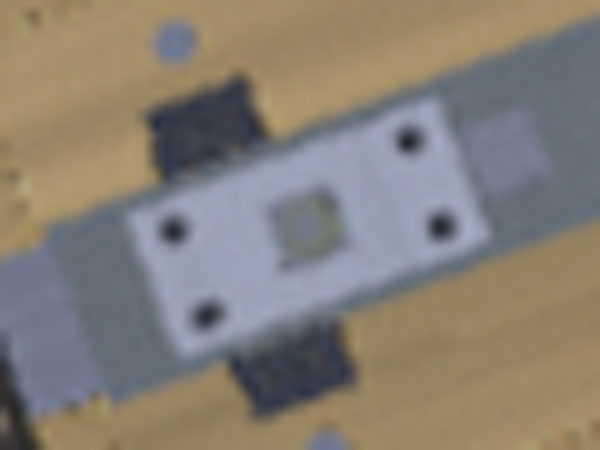

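The button looks centred in the hole, near (247.7,235.7). I'll feel for whether it has snapped through.

```bash
python3 -m handwheel '[[0,0.001,0,0],[0,0.002,0,0],[0,0.002,0,0],[0,0.002,0,0]]'
```

```text
time: 12.83
position: [0.46, 0.2177, 0.1002]
tool_rot: [-0.168, 0.986, -0.002, 0.001]
ft_force: [1.6, -6.8, 4.8]
grip_width: 0.0098
grip_force: 12.0
```

```bash
python3 -m handwheel '[[0,-0.001,0,0],[0,-0.002,0,0],[0,-0.003,0,0],[0,-0.004,0,0],[0,-0.005,0,0],[0,-0.005,0,0]]'
```

```text
time: 13.33
position: [0.4604, 0.2168, 0.1002]
tool_rot: [-0.168, 0.986, -0.001, 0.001]
ft_force: [0.3, -3.9, 5.3]
grip_width: 0.01
grip_force: 12.0
```

```bash
python3 -m handwheel '[[0,-0.001,0,0],[0,-0.002,0,0],[0,-0.003,0,0],[0,-0.003,0,0]]'
```

```text
time: 13.67
position: [0.4604, 0.2166, 0.1003]
tool_rot: [-0.168, 0.986, -0.001, 0.001]
ft_force: [0.3, -2.8, 6.1]
grip_width: 0.0101
grip_force: 12.0
```

```bash
python3 -m handwheel '[[0,-0.001,0,0],[0,-0.002,0,0],[0,-0.003,0,0],[0,-0.003,0,0]]'
```

```text
time: 14.0
position: [0.4605, 0.2165, 0.1003]
tool_rot: [-0.168, 0.986, -0.0, 0.001]
ft_force: [-0.5, -0.1, 5.3]
grip_width: 0.0099
grip_force: 12.0
```

The tube is stopped dead on the way back and the button carries the spring load, so it has snapped in. Release and rise.

```bash
python3 -m handwheel '[[0,0,0,0],[0,0,0,0],[0,0,0,0],[0,0,0,0],[0,0,0,0]]' 45; python3 -m handwheel '[[0,0,-0.05,0],[0,0,-0.15,0],[0,0,-0.25,0],[0,0,-0.35,0],[0,0,-0.35,0],[-0.4,0,-0.4,0],[-0.4,0,-0.4,0],[-0.4,0,-0.4,0],[-0.4,0,-0.4,0],[-0.4,0,-0.4,0],[-0.4,0,-0.4,0],[-0.4,0,-0.4,0],[-0.4,0,-0.4,0],[-0.4,0,-0.4,0],[-0.4,0,-0.4,0],[-0.4,0,-0.4,0],[-0.4,0,-0.4,0],[-0.4,0,-0.4,0],[-0.4,0,-0.4,0],[-0.4,0,-0.4,0]]'
python3 - <<'E'
from h import *
c=vision.camera("top");f=c["frame"]
cv2.imwrite("pics/crop6.png",cv2.resize(f[195:289,158:290,::-1],None,fx=6,fy=6,interpolation=cv2.INTER_CUBIC))
E
```

```text
time: 14.42
position: [0.4597, 0.2163, 0.0993]
tool_rot: [-0.168, 0.986, -0.0, -0.0]
ft_force: [-0.9, -0.0, -1.3]
grip_width: 0.0342
grip_force: 0.0
time: 16.08
position: [0.5731, 0.2561, 0.2195]
tool_rot: [-0.168, 0.986, 0.0, 0.0]
ft_force: [0.4, 0.8, 0.1]
grip_width: 0.039
grip_force: 0.0
```

View pics/crop6.png

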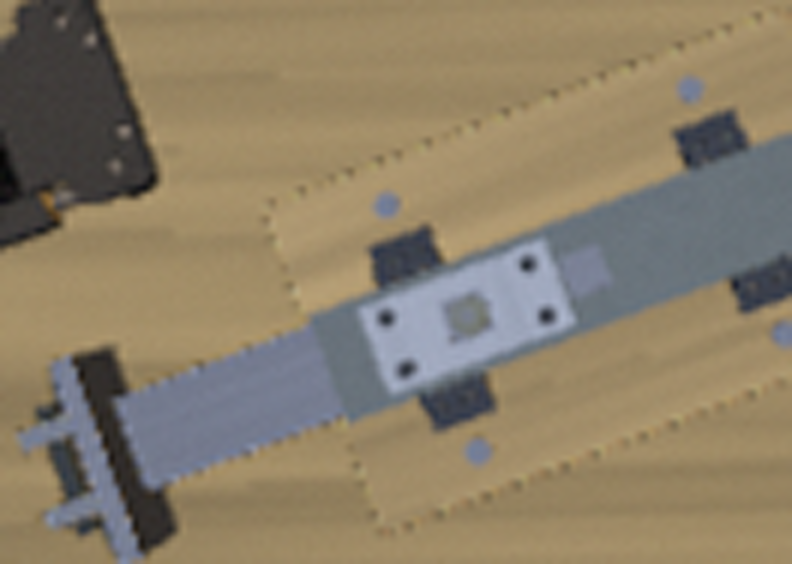

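The tube stayed out after release. The button sits in the next hole near (247.5,235.8) and the gripper is clear.

```bash
python3 -c "
from rig import job
print(job.hand_in())"
```

```text
the job is handed in; nothing more can be done
None
```

The strut now holds by itself with its button through the next hole, the gripper is clear of it, the loose parts were not touched, and the job was handed in at about 16 s; no verdict came back.

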